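# Load the varnish flask into the shaker's sprung cradle and hold it down

## Task

In this painting-conservation studio a corked amber varnish flask is shut in the small blue clamp: slide the clamp's jaw wide open and leave it open, lift the flask out, and seat it upright in the wire ring of the sprung cradle on the white shaker. Press the flask down until the ring is at the bottom of its travel and finish the program still holding it pressed down there, as if a colleague were about to fasten its clip. Do not knock the flask over or lift it before the jaw is open, and leave the bottle, jar and charger where they stand.

Things in the scene. Friction and masses are not known exactly. Their poses are not given: they have to be found in the camera images.
- clamp: blue and aluminium flask clamp fixed to the table; base plate 90 (its x) x 240 (its y) x 12 mm thick, running from y = -60 to y = +180 in its own frame. Origin on the table, directly under the middle of the flask's place; z up. Fixed jaw on the -y side; the other jaw slides to +y. Both jaw blocks are 60 mm wide (x); the tops of the fixed and sliding jaws are 64 and 74 mm above the table.
- clamp_jaw (a joint): opening of the clamp's sliding jaw along the clamp's own +y, m: 0 shut, 0.05 wide open at its stop. Stiff slide (about 2.5 N), stays where it is left. A lip on the jaw reaches over the flask's shoulder when shut.
- clamp_handle (a point): centre of the top of the sliding jaw's red upright handle, 111 mm above the table and 80 mm in +y from the clamp's origin when shut; it moves with the jaw. The handle is a tab 14 mm thick along the clamp's y, 30 mm wide along its x; its upper 35 mm stand clear of everything.
- flask: round amber flask, about 0.2 kg (0.14 to 0.28): ball 66 mm in diameter, its centre 29 mm above the flat foot; straight neck 26 mm in diameter from 61 to 111 mm above the foot, lip 31 mm in diameter up to 115 mm, cork 22 mm in diameter up to 128 mm. Origin at the centre of the foot, z along the neck. It starts standing on the clamp's base plate, 12 mm above the table, between the jaws.
- cradle: white bench shaker fixed to the table, 150 x 150 x 40 mm high, with three sprung pins that carry the wire ring on top. Origin at the centre of its underside.
- ring_center (a point): centre of the horizontal steel wire ring (wire 8 mm thick, 60 mm in diameter to the wire's middle) that the flask's ball sits in; 85 mm above the table at rest, moves with the ring, above the cradle's origin. Seated, the flask's foot is about 7 mm below this point. Three supports with green caps stand 50 mm from its centre, no higher than the ring.
- cradle_ring (a joint): how far the ring is pressed down, m: 0 at rest at the top, 0.024 at its bottom stop. It springs back when let go: it takes about 4 N to start it moving and about 12 N to hold it at the stop (the weight of the flask counts towards both), so the flask's weight alone does not sink it.
- bottle: bystander: small amber bottle with black cap, 36 mm in diameter, 75 mm high, loose; origin at the centre of its underside
- jar: bystander: white plastic jar, 44 mm in diameter, about 60 mm high, loose; origin at the centre of its underside
- charger: bystander: white mains charger block 50 x 40 x 26 mm high, loose; origin at the centre of its underside
Things that resemble listed ones, but are neither listed nor needed, are in the scene too. Leave any green or pink look-alike of the flask alone.

How it is judged (in metres and radians):
On the way, in this order (a step that is already met when the one before it is completed fails the run):
1. the jaw is slid wide open while the flask still stands in the clamp (value of joint clamp_jaw above 0.035 m and z of flask in the frame of clamp below 0.02 m and horizontal distance between flask and clamp below 0.05 m), for 0.2 s.
2. the flask is lifted out of the clamp by the gripper (z of flask in the frame of clamp above 0.06 m and contact force between the fingers and flask above 1 N), for 0.2 s.
At the end, for the whole second after the job is handed in: flask upright (0.15 rad), centred in the ring (8 mm), its foot 0 to 14 mm below the ring's centre; ring held down over 18 of 24 mm, fingers bearing on the flask (over 2 N), flask on the ring (over 5 N), at rest; jaw over 30 mm open; bystanders within 30 mm of their starts (horizontal distance between flask and ring_center below 0.008 m and angle between flask's own z axis and vertical below 0.15 rad and z of flask in the frame of ring_center between -0.014 and 0 m and value of joint cradle_ring above 0.018 m and contact force between the fingers and flask above 2 N and contact force between flask and cradle above 5 N and linear speed of flask below 0.02 m/s and value of joint clamp_jaw above 0.03 m and distance of each of bottle, jar, charger from where it was at the start of the episode below 0.03 m); the arm keeps its last pose, push and grip.
It fails at once if the flask is knocked over (tilted beyond 0.7 rad) (angle between flask's own z axis and vertical above 0.7 rad).
It fails at once if the flask is lifted before the jaw is open (value of joint clamp_jaw below 0.02 m and z of flask in the frame of clamp above 0.03 m and horizontal distance between flask and clamp below 0.06 m).
It fails at once if a bystander is shifted more than 30 mm or knocked over (distance of any of bottle, jar, charger from where it was at the start of the episode above 0.03 m or angle between any of bottle, jar, charger's own z axis and vertical above 0.5 rad).
It also fails if it takes over 51 s, if anything falls off the work surface, if the arm or the gripper's body presses on something with over 40 N, if the wrist force passes 120 N, or if a joint passes its speed limit or range.

## Robot

A 6-joint arm with a two-finger parallel gripper is mounted at the origin on the work surface. World frame = base frame: x ahead of the robot, y to its left, z up, the work surface at z = 0. Lengths are in m, angles in degrees, forces in N, time in s.
With the tool pointing down it reaches from about 0.3 to 0.75 m from the base axis. Payload 8.5 kg.
Tool frame: the origin (TCP) lies midway between the tips of the shut fingers; the grasp point (between the pads) lies 19 mm behind it (env.hold_point_z is the distance from the TCP to the grasp point, in m); z points along the fingers, y is the line along which they close (so a half turn about z gives the same grasp; the last joint's range is limited). The gripper opens to 85 mm and grips with 20 to 120 N. Pads are 22 mm wide; open, the fingers measure 114 mm over their backs; the gripper's body (76 mm by 85 mm) begins 54 mm behind the grasp point. The pads swing forward as they close: fully open they stand 13 mm farther back than shut.
Start: joints at [55.846, 21.807, 74.336, -0, 83.858, -12.336], TCP at [0.204, 0.511, 0.231] pointing down, gripper open.
Joint ranges: [-178.18, 178.18], [-50.72, 133.34], [12.68, 142.11], [-81.47, 261.47], [9.98, 163.14], [-165.26, 165.26]. Speed limits (degrees/s): [136.94, 136.94, 180, 180, 180, 180].

## Interface

Orientations are given as a 3x3 rotation matrix whose columns are the frame's x, y, z axes.
In Python, from rig import observe, get_image, camera_info, env gives the robot as it stands.
- The arm moves only by the tool drive_tool, never from a script. Its arguments are lists of equal length, an entry for each row: "offset": the shift along the tool's x, y, z in units of 40 mm (1.0 is 40 mm), a list of three; "turn": the turn, a rotation vector about the tool's x, y, z in units of 6 degrees (1.0 is 6 degrees), a list of three; "hand": the opening, from 0 (shut) to 1 (fully open). A call has exactly 10 rows; each row shifts and turns the commanded pose from where the row before left it, along the tool's axes as they then stand; what a row does not reach is not made up. A row lasts 1/8 s, in which the tool goes at most 62.5 mm and 10.7 degrees, less where a joint would pass 70% of its speed; a pose out of reach is approached as far as the arm can. A call is refused whole if a number of a shift passes 1 or a number of a turn 1, either way. A call with a gripper value outside its range is refused whole. The fingers move at their own pace and stop on an object; "newtons" is the grip in N (left out, the last holds). Time passes only in rows, so rows that do not move let the fingers close, or fill a call up. It gives the time, the measured TCP pose, the force, the opening and the grip force at its end, in the units of the state.
- observe(): the state, without advancing time (a new reading comes with each control period).
- get_image(name): name is "scene" or "side" or "wrist"; returns the picture (384x512x3 uint8, blue, green, red); there is no depth.
- camera_info(name): a dict with "fx", "fy", "cx", "cy" (pixels), "world_to_cam" (4x4, takes a point from world to camera coordinates). Camera axes: x right, y down, z forward; pixel columns grow to the right and rows downward; lengths in m; the calibration is good to about 2 mm. A picture is of the moment at which its call begins: read the wrist's pose just before it. camera_info takes no time and is no camera call; for the wrist camera it gives the pose at the moment of the call.
- env.close_job(): hands the job in; it is judged then, once.
The state is a dict: "time_s": time; "q": joint angles; "qvel": joint speeds; "joint_efforts": joint torques, N m; "position": TCP position; "tool_rot": TCP orientation; "ft_force": force on the tool from outside, world axes, zero at the start; "wrist_torque": the same for the moment, N m; "grip_width": finger opening in m; "gripper_force": force on a finger pad.
Only numpy, scipy, OpenCV 4.12 (cv2) and the standard library are available. Lean on these libraries where they do the work, as an engineer would, in place of code of your own. Each camera call takes 0.05 s, during which the arm holds its last target. There are 200 camera calls.

## Working session

There is one attempt and no reset: what is moved stays moved. The work goes in short steps, Python scripts to look and compute and a tool call to move; the robot and the scene stay as the last step left them, time stands still between calls to the robot, and variables do not carry over. Pictures are saved under pics/ and viewed, at most 10 in all, crops included, and the job is handed in when it is done.

Besides the shell and the picture viewer there is one more tool, called after "Emit:" by a JSON object that holds its "fn" and its "kwargs". drive_tool: Moves the arm, as the interface text tells. Its arguments: {"type":"object","properties":{"offset":{"type":"array"},"turn":{"type":"array"},"hand":{"type":"array"},"newtons":{"type":"number"}},"required":["offset","turn","hand"]}

```bash
mkdir -p pics; python3 - <<'E'
from rig import observe,get_image,camera_info,env
import cv2,numpy as np
for n in ("scene","side"):
    cv2.imwrite(f"pics/{n}0.png",get_image(n))
    c=camera_info(n);print(n,c["fx"],c["cx"],c["cy"],np.round(c["world_to_cam"],3).tolist())
s=observe();print(s["time_s"],s["position"],s["tool_rot"],env.hold_point_z)
E
```

```text
scene 469.30581871250826 250.7376654321461 197.75998023462998 [[-0.032, 0.999, 0.022, -0.036], [0.587, 0.037, -0.809, -0.241], [-0.809, -0.013, -0.587, 1.656], [0.0, 0.0, 0.0, 1.0]]
side 435.88067343088835 257.01020257755334 190.989079929263 [[-0.948, -0.317, 0.003, 0.528], [-0.195, 0.575, -0.795, 0.182], [0.251, -0.754, -0.607, 0.827], [0.0, 0.0, 0.0, 1.0]]
0.1 [0.2042671  0.51037914 0.23077826] [[-9.28368504e-01  3.71660341e-01 -7.15328756e-04]
 [ 3.71660938e-01  9.28367908e-01 -1.08416749e-03]
 [ 2.61146202e-04 -1.27236671e-03 -9.99999156e-01]] 0.0187
```

View pics/scene0.png

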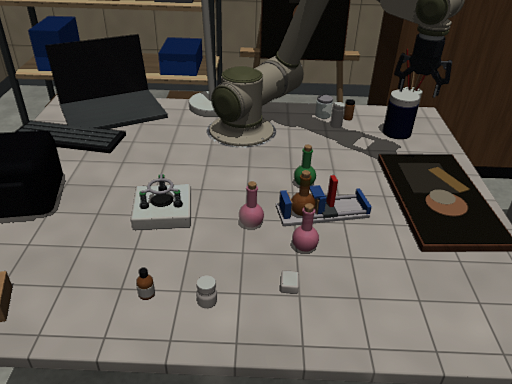

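View pics/side0.png

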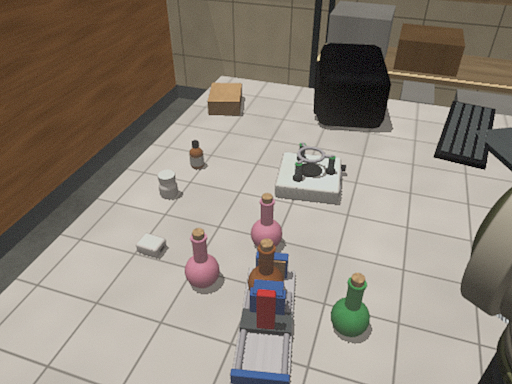

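Scene: the amber flask is in the clamp at (305,195), with the red handle at (333,190) and the ring at (160,187). Pink look-alikes stand at (252,210) and (306,235), and a green one at (305,168). Side view: amber cork (266,245), handle (266,305), ring (312,155).

```bash
cat > h.py <<'E'
import numpy as np,cv2
from rig import observe,get_image,camera_info,env
def ray(n,u,v,c=None):
    c=c or camera_info(n);T=np.array(c["world_to_cam"]);R=T[:3,:3]
    d=R.T@np.array([(u-c["cx"])/c["fx"],(v-c["cy"])/c["fy"],1]);return -R.T@T[:3,3],d/np.linalg.norm(d)
def plane(n,p,z,c=None):
    o,d=ray(n,*p,c);return o+d*(z-o[2])/d[2]
def tri(*a):
    A=0;b=0;rs=[ray(n,*p) for n,p in a]
    for o,d in rs: P=np.eye(3)-np.outer(d,d);A=A+P;b=b+P@o
    x=np.linalg.solve(A,b);return x,[np.linalg.norm(np.cross(x-o,d)) for o,d in rs]
def proj(n,X):
    c=camera_info(n);T=np.array(c["world_to_cam"]);p=T[:3,:3]@X+T[:3,3];return c["fx"]*p[0]/p[2]+c["cx"],c["fy"]*p[1]/p[2]+c["cy"]
E
python3 - <<'E'
from h import *
a=cv2.imread("pics/scene0.png");b=cv2.imread("pics/side0.png")
for n,i in(("scene",a),("side",b)):
    B,G,R=[i[...,k].astype(int) for k in range(3)]
    m=((R>90)&(G<45)&(B<45)).astype(np.uint8)
    k,l,st,ce=cv2.connectedComponentsWithStats(m)
    print(n,[(s.tolist(),c.round(1).tolist()) for s,c in zip(st[1:],ce[1:]) if s[4]>30])
def crop(i,x,y,w,h):return cv2.resize(i[y:y+h,x:x+w],(400,300),interpolation=cv2.INTER_CUBIC)
o=np.vstack([np.hstack([crop(a,270,150,100,75),crop(a,125,160,80,60)]),np.hstack([crop(b,220,230,140,105),crop(b,270,135,80,60)])])
cv2.imwrite("pics/crop1.png",o)
E
```

```text
scene []
side []
```

View pics/crop1.png

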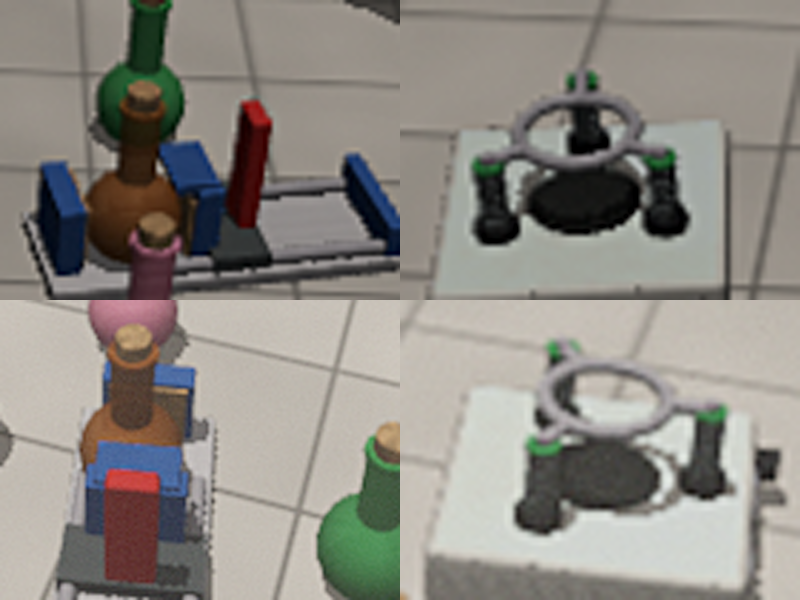

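```bash
python3 - <<'E'
from h import *
P={"cork":((306.2,171.7),(266.5,242.6),.140),"handle":((334.2,176.5),(266.2,291.6),.111),"ring":((160.6,186.2),(311.4,154.6),.085)}
r={}
for k,(a,b,z) in P.items():
    x,e=tri(("scene",a),("side",b));print(k,x.round(4),np.round(e,4),plane("scene",a,z).round(4),plane("side",b,z).round(4));r[k]=x
d=r["handle"]-r["cork"];print(np.linalg.norm(d[:2]),np.degrees(np.arctan2(d[1],d[0])))
# clamp end plate for the axis (scene, far right bottom corner)
for n,p,z in (("bottle",(145,273),.075),("jar",(206,283),.06),("charger",(290,281),.026),("pinkA",(252,185),.128),("pinkB",(309,208),.128),("green",(307.3,149),.128)):print(n,plane("scene",p,z).round(3))
E
```

```text
cork [0.4787 0.1876 0.1394] [0.0012 0.0012] [0.4812 0.1882 0.14  ] [0.4782 0.1867 0.14  ]
handle [0.4546 0.2641 0.1124] [0.0013 0.0013] [0.454  0.2653 0.111 ] [0.4545 0.2616 0.111 ]
ring [ 0.4839 -0.1854  0.0834] [0.0022 0.0022] [ 0.4894 -0.183   0.085 ] [ 0.483  -0.1867  0.085 ]
0.08017226795849776 107.43256116795845
bottle [ 0.791 -0.16   0.075]
jar [ 0.798 -0.033  0.06 ]
charger [0.75  0.146 0.026]
pinkA [0.532 0.053 0.128]
pinkB [0.617 0.187 0.128]
green [0.346 0.201 0.128]
```

```bash
python3 - <<'E'
from h import *
m=plane("scene",(400,135),0);print(m)
for z in(.1,.15,.2):print(z,proj("scene",np.array([m[0]-.02,m[1],z])))
print(proj("scene",observe()["position"]))
E
```

```text
[0.00102467 0.56052855 0.        ]
0.1 (np.float64(404.7861924186063), np.float64(106.24542700331914))
0.15 (np.float64(407.98428129690626), np.float64(92.48901367513072))
0.2 (np.float64(411.3038390380265), np.float64(78.21010833779313))
(np.float64(415.195203000024), np.float64(96.91744382598418))
```

Emit:
{"fn": "drive_tool", "kwargs": {"offset": [[-0.81,-0.34,0],[-0.81,-0.34,0],[-0.81,-0.34,0],[-0.81,-0.34,0],[-0.81,-0.34,0],[-0.81,-0.34,0],[-0.81,-0.34,0],[-0.81,-0.34,0],[-0.81,-0.34,0],[-0.81,-0.34,0]], "turn": [[0,0,0],[0,0,0],[0,0,0],[0,0,0],[0,0,0],[0,0,0],[0,0,0],[0,0,0],[0,0,0],[0,0,0]], "hand": [1,1,1,1,1,1,1,1,1,1]}}

```text
time_s: 1.35
position: [0.4553, 0.263, 0.231]
tool_rot: [[-0.928, 0.372, -0.001], [0.372, 0.928, -0.0], [0.001, -0.0, -1.0]]
ft_force: [-0.1, 0.4, 0.4]
grip_width: 0.0856
gripper_force: 0.0
```

Emit:
{"fn": "drive_tool", "kwargs": {"offset": [[0,0,0],[0,0,0],[0,0,0],[0,0,0],[0,0,0],[0,0,0],[0,0,0],[0,0,0],[0,0,0],[0,0,0]], "turn": [[0,0,-0.93],[0,0,-0.93],[0,0,-0.93],[0,0,-0.93],[0,0,-0.93],[0,0,-0.93],[0,0,-0.93],[0,0,0],[0,0,0],[0,0,0]], "hand": [0.7,0.7,0.7,0.7,0.7,0.7,0.7,0.7,0.7,0.7]}}

```text
time_s: 2.6
position: [0.4546, 0.2639, 0.2312]
tool_rot: [[-0.955, -0.295, -0.0], [-0.295, 0.955, -0.0], [0.0, -0.0, -1.0]]
ft_force: [1.0, -0.1, -0.4]
grip_width: 0.0594
gripper_force: 0.0
```

```bash
cat >> h.py <<'E'
def to(t):
    s=observe();d=np.array(t)-s["position"];R=np.array(s["tool_rot"])
    print("pos",s["position"].round(4),"yaw_y",np.degrees(np.arctan2(R[1,1],R[0,1])).round(2),"units",(R.T@d/.04).round(3),"t",s["time_s"])
E
python3 - <<'E'
from h import *
to((.4546,.2641,.083))
cv2.imwrite("pics/w1.png",get_image("wrist"))
for k,p in (("handle",(.4546,.2641,.111)),("cork",(.4795,.1876,.140))):print(k,proj("wrist",np.array(p)))
E
```

```text
pos [0.4546 0.2639 0.2312] yaw_y 107.18 units [-2.000e-03  5.000e-03  3.706e+00] t 2.6
handle (np.float64(254.8742863442795), np.float64(182.66078668464098))
cork (np.float64(144.69308144959655), np.float64(194.3785943285498))
```

View pics/w1.png

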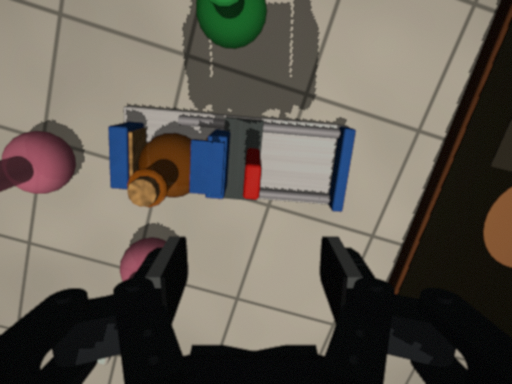

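The wrist view shows the handle top at about (253,182), predicted (255,183), and the cork at (144,190), predicted (145,194). The clamp's rear edge runs from (127,107) to (343,126), so I'll check the clamp yaw against it.

```bash
python3 - <<'E'
from h import *
for a,b in(((127,106),(340,122)),((262,199),(331,207))):
    p,q=plane("wrist",a,.012),plane("wrist",b,.012);d=q-p;print(p,q,np.linalg.norm(d),np.degrees(np.arctan2(d[1],d[0])))
print(plane("wrist",(253,182),.111),plane("wrist",(144,190),.14))
i=cv2.imread("pics/w1.png")[95:220,95:365];cv2.imwrite("pics/w1c.png",cv2.resize(i,(800,370),interpolation=cv2.INTER_CUBIC))
E
```

```text
[0.44004767 0.11949075 0.012     ] [0.38941825 0.33861569 0.012     ] 0.22489792366189346 103.0100411253758
[0.4955933  0.28554644 0.012     ] [0.48141807 0.3634848  0.012     ] 0.07921694443761636 100.308131555679
[0.45452093 0.26248441 0.111     ] [0.47638438 0.18641919 0.14      ]
```

View pics/w1c.png

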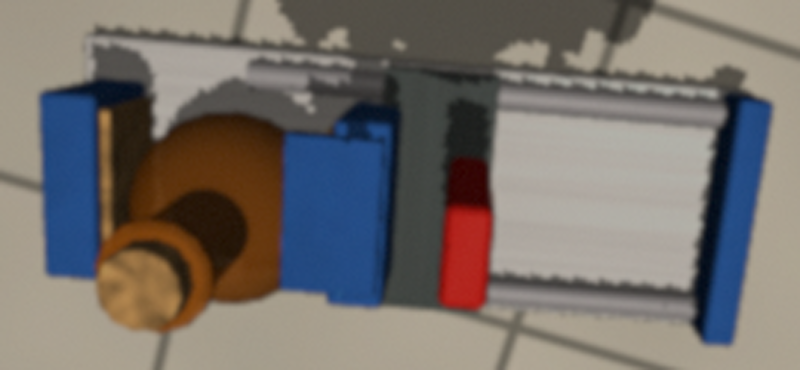

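The crop shows the handle's top face centred at (252.6,182.1). The clamp's edges put its yaw near 103°, so I'll turn the tool 4° back and descend on the handle.

Emit:
{"fn": "drive_tool", "kwargs": {"offset": [[0,0,0.5],[0,0,0.5],[0,0,0.5],[0,0,0.5],[0,0,0.5],[0,0,0.5],[0,0,0.4],[0,0,0.3],[0,0,0],[0,0,0]], "turn": [[0,0,0.35],[0,0,0.35],[0,0,0],[0,0,0],[0,0,0],[0,0,0],[0,0,0],[0,0,0],[0,0,0],[0,0,0]], "hand": [0.7,0.7,0.7,0.7,0.7,0.7,0.7,0.7,0.7,0.7]}}

```text
time_s: 3.9
position: [0.455, 0.264, 0.0839]
tool_rot: [[-0.974, -0.226, 0.001], [-0.226, 0.974, 0.0], [-0.001, 0.0, -1.0]]
ft_force: [-0.4, -0.4, -0.1]
grip_width: 0.0598
gripper_force: 0.0
```

Emit:
{"fn": "drive_tool", "kwargs": {"offset": [[0,0,0],[0,0,0],[0,0,0],[0,0,0],[0,0,0],[0,0,0],[0,0,0],[0,0,0],[0,0,0],[0,0,0]], "turn": [[0,0,0],[0,0,0],[0,0,0],[0,0,0],[0,0,0],[0,0,0],[0,0,0],[0,0,0],[0,0,0],[0,0,0]], "hand": [0,0,0,0,0,0,0,0,0,0], "newtons": 30}}

```text
time_s: 5.15
position: [0.4548, 0.2639, 0.0837]
tool_rot: [[-0.974, -0.225, 0.0], [-0.225, 0.974, 0.0], [-0.001, 0.0, -1.0]]
ft_force: [-2.4, -0.8, 5.4]
grip_width: 0.0136
gripper_force: 32.8
```

Emit:
{"fn": "drive_tool", "kwargs": {"offset": [[0,0.15,0],[0,0.15,0],[0,0.15,0],[0,0.15,0],[0,0.15,0],[0,0.15,0],[0,0.15,0],[0,0.1,0],[0,0,0],[0,0,0]], "turn": [[0,0,0],[0,0,0],[0,0,0],[0,0,0],[0,0,0],[0,0,0],[0,0,0],[0,0,0],[0,0,0],[0,0,0]], "hand": [0,0,0,0,0,0,0,0,0,0]}}

```text
time_s: 6.4
position: [0.4448, 0.3094, 0.0837]
tool_rot: [[-0.974, -0.226, 0.002], [-0.226, 0.974, 0.002], [-0.002, 0.001, -1.0]]
ft_force: [1.4, 2.1, 4.8]
grip_width: 0.0132
gripper_force: 32.8
```

Emit:
{"fn": "drive_tool", "kwargs": {"offset": [[0,0,0],[0,0,0],[0,0,0],[0,0,0],[0,0,-0.5],[0,0,-0.8],[0,0,-0.8],[0,0,-0.8],[0,0,-0.8],[0,0,0]], "turn": [[0,0,0],[0,0,0],[0,0,0],[0,0,0],[0,0,0],[0,0,0],[0,0,0],[0,0,0],[0,0,0],[0,0,0]], "hand": [0.7,0.7,0.7,0.7,0.7,0.7,0.7,0.7,0.7,0.7]}}

```text
time_s: 7.65
position: [0.4449, 0.309, 0.2335]
tool_rot: [[-0.974, -0.226, 0.004], [-0.226, 0.974, 0.002], [-0.005, 0.001, -1.0]]
ft_force: [0.3, -0.4, -0.2]
grip_width: 0.0599
gripper_force: 0.0
```

```bash
python3 - <<'E'
from h import *
to((.478,.187,.2))
cv2.imwrite("pics/w2.png",get_image("wrist"));cv2.imwrite("pics/scene2.png",get_image("scene"))
w=cv2.imread("pics/w2.png");s=cv2.imread("pics/scene2.png")[150:225,270:370]
cv2.imwrite("pics/m2.png",np.hstack([cv2.resize(w,(400,300)),cv2.resize(s,(400,300),interpolation=cv2.INTER_CUBIC)]))
for k,p in (("handle",(.4448,.3094,.111)),("cork",(.478,.187,.140))):print(k,proj("wrist",np.array(p)))
E
```

```text
pos [0.4449 0.309  0.2335] yaw_y 103.05 units [-0.113 -3.159  0.835] t 7.65
handle (np.float64(255.38245800307908), np.float64(183.9961800449368))
cork (np.float64(82.35686276467396), np.float64(200.43649897295072))
```

View pics/m2.png

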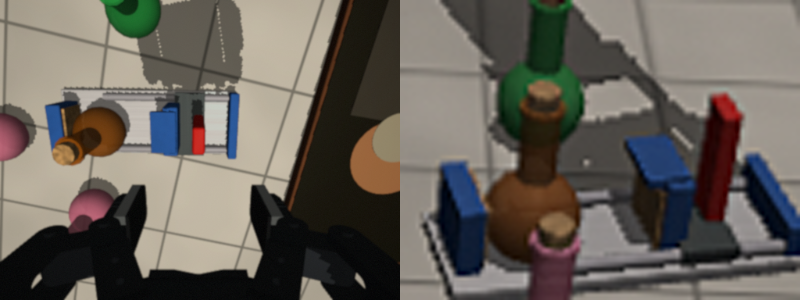

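Picture: the jaw is open and the flask still stands. The cork is at wrist (83,196), against a prediction of (82,200). Next I'll move above the flask.

Emit:
{"fn": "drive_tool", "kwargs": {"offset": [[-0.11,-0.7,0],[0,-0.7,0],[0,-0.7,0],[0,-0.7,0],[0,-0.36,0],[0,0,0],[0,0,0.5],[0,0,0.5],[0,0,0.2],[0,0,0]], "turn": [[0,0,0],[0,0,0],[0,0,0],[0,0,0],[0,0,0],[0,0,0],[0,0,0],[0,0,0],[0,0,0],[0,0,0]], "hand": [0.8,0.8,0.8,0.8,0.8,0.8,0.8,0.8,0.8,0.8]}}

```text
time_s: 9.0
position: [0.4769, 0.1871, 0.1831]
tool_rot: [[-0.974, -0.226, -0.001], [-0.226, 0.974, -0.0], [0.001, 0.0, -1.0]]
ft_force: [0.3, 0.1, -0.2]
grip_width: 0.0687
gripper_force: 0.0
```

```bash
python3 - <<'E'
from h import *
to((.478,.187,.088))
w=get_image("wrist")
print(proj("wrist",np.array((.478,.187,.14))))
np.save("c.npy",camera_info("wrist")["world_to_cam"])
cv2.imwrite("pics/w3.png",w)
E
```

```text
pos [0.4769 0.1871 0.1831] yaw_y 103.08 units [-0.029 -0.009  2.378] t 9.0
(np.float64(254.52230192726697), np.float64(217.06231761832822))
```

View pics/w3.png

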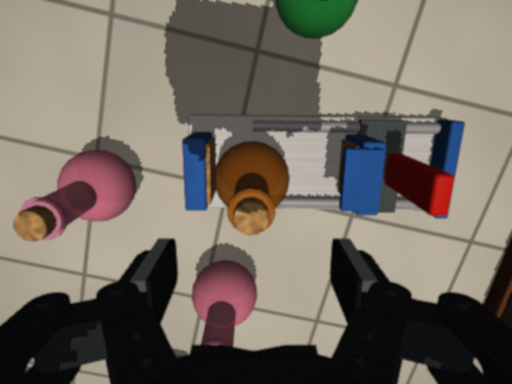

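The cork is at (251,215), predicted (254.5,217), so the tool is aligned within 2 mm. I'll descend and grip.

Emit:
{"fn": "drive_tool", "kwargs": {"offset": [[-0.02,-0.03,0.5],[0,0,0.5],[0,0,0.5],[0,0,0.5],[0,0,0.38],[0,0,0],[0,0,0],[0,0,0],[0,0,0],[0,0,0]], "turn": [[0,0,0],[0,0,0],[0,0,0],[0,0,0],[0,0,0],[0,0,0],[0,0,0],[0,0,0],[0,0,0],[0,0,0]], "hand": [0.8,0.8,0.8,0.8,0.8,0.8,0.4,0.4,0.35,0.35]}}

```text
time_s: 10.3
position: [0.4782, 0.1856, 0.0883]
tool_rot: [[-0.974, -0.226, 0.0], [-0.226, 0.974, 0.0], [-0.0, -0.0, -1.0]]
ft_force: [0.7, 0.6, 0.1]
grip_width: 0.0298
gripper_force: 0.0
```

Emit:
{"fn": "drive_tool", "kwargs": {"offset": [[0,0,0],[0,0,0],[0,0,0],[0,0,0],[0,0,0],[0,0,0],[0,0,0],[0,0,0],[0,0,0],[0,0,0]], "turn": [[0,0,0],[0,0,0],[0,0,0],[0,0,0],[0,0,0],[0,0,0],[0,0,0],[0,0,0],[0,0,0],[0,0,0]], "hand": [0,0,0,0,0,0,0,0,0,0], "newtons": 60}}

```text
time_s: 11.55
position: [0.4784, 0.1857, 0.0885]
tool_rot: [[-0.974, -0.226, 0.001], [-0.226, 0.974, 0.0], [-0.001, -0.0, -1.0]]
ft_force: [0.1, 0.6, 6.2]
grip_width: 0.0248
gripper_force: 58.8
```

Emit:
{"fn": "drive_tool", "kwargs": {"offset": [[0,0,-0.2],[0,0,-0.3],[0,0,-0.5],[0,0,-0.5],[0,0,-0.5],[0,0,-0.6],[0,0,-0.6],[0,0,-0.6],[0,0,0],[0,0,0]], "turn": [[0,0,0],[0,0,0],[0,0,0],[0,0,0],[0,0,0],[0,0,0],[0,0,0],[0,0,0],[0,0,0],[0,0,0]], "hand": [0,0,0,0,0,0,0,0,0,0]}}

```text
time_s: 12.8
position: [0.4776, 0.1855, 0.2393]
tool_rot: [[-0.974, -0.226, -0.001], [-0.226, 0.974, -0.0], [0.001, 0.0, -1.0]]
ft_force: [-0.1, -0.8, -2.1]
grip_width: 0.0246
gripper_force: 58.9
```

```bash
python3 - <<'E'
from h import *
s=observe();print(s["ft_force"],s["grip_width"],s["gripper_force"],s["q"])
to((.484,-.1855,.238))
E
```

```text
[-0.11078681 -0.80557871 -2.084927  ] 0.024601956432879688 58.88460338115692 [ 7.97001189e+00  1.77176583e+01  7.92675996e+01 -2.83156119e-04
  8.30984428e+01 -9.50716703e+01]
pos [0.4776 0.1855 0.2393] yaw_y 103.04 units [ 1.938 -9.072  0.035] t 12.8
```

Emit:
{"fn": "drive_tool", "kwargs": {"offset": [[0.1,-0.5,0],[0.2,-0.9,0],[0.2,-0.9,0],[0.2,-1,0],[0.24,-1,0],[0.2,-1,0],[0.2,-1,0],[0.2,-0.9,0],[0.2,-0.9,0],[0.2,-0.97,0]], "turn": [[0,0,0],[0,0,0],[0,0,0],[0,0,0],[0,0,0],[0,0,0],[0,0,0],[0,0,0],[0,0,0],[0,0,0]], "hand": [0,0,0,0,0,0,0,0,0,0]}}

```text
time_s: 14.05
position: [0.4839, -0.1863, 0.2389]
tool_rot: [[-0.974, -0.226, -0.002], [-0.226, 0.974, 0.001], [0.002, 0.002, -1.0]]
ft_force: [0.4, -0.1, -1.6]
grip_width: 0.0248
gripper_force: 59.1
```

Emit:
{"fn": "drive_tool", "kwargs": {"offset": [[0,0,0],[0,0,0],[0,0,0],[0,0,0.4],[0,0,0.4],[0,0,0.3],[0,0,0],[0,0,0],[0,0,0],[0,0,0]], "turn": [[0,0,0],[0,0,0],[0,0,0],[0,0,0],[0,0,0],[0,0,0],[0,0,0],[0,0,0],[0,0,0],[0,0,0]], "hand": [0,0,0,0,0,0,0,0,0,0]}}

```text
time_s: 15.3
position: [0.4845, -0.1854, 0.1964]
tool_rot: [[-0.974, -0.226, 0.001], [-0.226, 0.974, -0.0], [-0.0, -0.0, -1.0]]
ft_force: [0.0, -0.0, -0.8]
grip_width: 0.0246
gripper_force: 59.2
```

```bash
python3 - <<'E'
from h import *
to((.484,-.1855,.155))
a=get_image("scene");b=get_image("side");cv2.imwrite("pics/s4.png",a);cv2.imwrite("pics/d4.png",b)
c=lambda i,x,y:cv2.resize(i[y:y+120,x:x+80],(400,600),interpolation=cv2.INTER_CUBIC)
cv2.imwrite("pics/m4.png",np.hstack([c(a,120,105),c(b,272,65)]))
for n in("scene","side"):print(n,proj(n,np.array((.484,-.1855,.085))))
E
```

```text
pos [ 0.4845 -0.1854  0.1964] yaw_y 103.04 units [0.013 0.002 1.036] t 15.3
scene (np.float64(160.01441097703707), np.float64(184.98188447843964))
side (np.float64(310.8982634402754), np.float64(154.78313702456296))
```

View pics/m4.png

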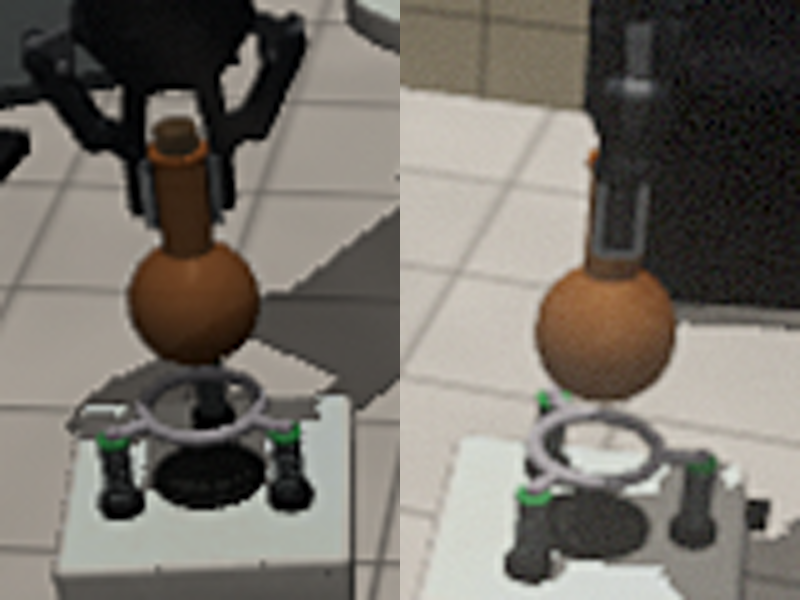

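The flask hangs upright above the ring. Scene: ball centre (158.8,165), ring (159.8,185.8). Side: ball (313.4,131), ring (311.4,155). I'll compare the two by triangulation.

```bash
python3 - <<'E'
from h import *
B={}
for n,f,(x,y) in(("scene","s4",(120,105)),("side","d4",(272,65))):
    i=cv2.imread(f"pics/{f}.png");h=cv2.cvtColor(i,cv2.COLOR_BGR2HSV)
    m=((h[...,0]<16)&(h[...,1]>110)&(h[...,2]>40)).astype(np.uint8)
    o=np.zeros_like(m);o[y:y+120,x:x+80]=m[y:y+120,x:x+80]
    o=cv2.morphologyEx(o,cv2.MORPH_OPEN,cv2.getStructuringElement(cv2.MORPH_ELLIPSE,(17,17)))
    k=max(cv2.findContours(o,0,1)[0],key=cv2.contourArea);B[n]=cv2.minEnclosingCircle(k);print(n,B[n])
b,e=tri(("scene",B["scene"][0]),("side",B["side"][0]));print("ball",b,e)
r,e=tri(("scene",(159.8,185.8)),("side",(311.4,155)));print("ring",r,e,(b-r)*1e3)
E
```

```text
scene ((158.0, 163.0), 12.369417190551758)
side ((311.5, 128.0), 10.920265197753906)
ball [ 0.48854044 -0.1838056   0.15599777] [np.float64(0.0012647601606368747), np.float64(0.0012647601606367612)]
ring [ 0.48340053 -0.18683682  0.08284335] [np.float64(0.0008598948907058515), np.float64(0.000859894890705736)] [ 5.13991088  3.0312277  73.15442041]
```

```bash
python3 - <<'E'
from h import *
b,e=tri(("scene",(158.9,165.1)),("side",(313.4,131)));print("ball",b,e)
r,_=tri(("scene",(159.8,185.8)),("side",(311.4,155)));print((b-r)*1e3)
print(plane("scene",(158.9,165.1),.149),plane("side",(313.4,131),.149),plane("scene",(159.8,185.8),.085),plane("side",(311.4,155),.085))
E
```

```text
ball [ 0.48401654 -0.18368805  0.14808422] [np.float64(0.0023046335254126834), np.float64(0.002304633525412808)]
[ 0.61600908  3.14877245 65.24086947]
[ 0.4891374  -0.18144738  0.149     ] [ 0.48344435 -0.18640621  0.149     ] [ 0.48773736 -0.18534925  0.085     ] [ 0.48265692 -0.18495019  0.085     ]
```

Offsets are about 1 mm in x and 1.5 mm in y. I'll correct those and lower the flask to the ring.

Emit:
{"fn": "drive_tool", "kwargs": {"offset": [[0.03,-0.03,0.1],[0,0,0.2],[0,0,0.2],[0,0,0.15],[0,0,0.1],[0,0,0.1],[0,0,0.1],[0,0,0.1],[0,0,0],[0,0,0]], "turn": [[0,0,0],[0,0,0],[0,0,0],[0,0,0],[0,0,0],[0,0,0],[0,0,0],[0,0,0],[0,0,0],[0,0,0]], "hand": [0,0,0,0,0,0,0,0,0,0], "newtons": 70}}

```text
time_s: 16.65
position: [0.4839, -0.1872, 0.1545]
tool_rot: [[-0.974, -0.226, 0.001], [-0.226, 0.974, -0.001], [-0.001, -0.001, -1.0]]
ft_force: [1.3, -1.9, 0.1]
grip_width: 0.0243
gripper_force: 68.7
```

Emit:
{"fn": "drive_tool", "kwargs": {"offset": [[0,-0.03,0.05],[0,0,0.05],[0,0,0.1],[0,0,0.1],[0,0,0.1],[0,0,0.1],[0,0,0.05],[0,0,0],[0,0,0],[0,0,0]], "turn": [[0,0,0],[0,0,0],[0,0,0],[0,0,0],[0,0,0],[0,0,0],[0,0,0],[0,0,0],[0,0,0],[0,0,0]], "hand": [0,0,0,0,0,0,0,0,0,0]}}

```text
time_s: 17.9
position: [0.4841, -0.1877, 0.1327]
tool_rot: [[-0.974, -0.226, 0.001], [-0.226, 0.974, -0.0], [-0.001, -0.0, -1.0]]
ft_force: [0.3, 4.1, 9.3]
grip_width: 0.0245
gripper_force: 69.6
```

Emit:
{"fn": "drive_tool", "kwargs": {"offset": [[0,0.015,0.03],[0,0,0.03],[0,0,0.03],[0,0,0],[0,0,0],[0,0,0],[0,0,0],[0,0,0],[0,0,0],[0,0,0]], "turn": [[0,0,0],[0,0,0],[0,0,0],[0,0,0],[0,0,0],[0,0,0],[0,0,0],[0,0,0],[0,0,0],[0,0,0]], "hand": [0,0,0,0,0,0,0,0,0,0]}}

```text
time_s: 19.15
position: [0.4842, -0.1876, 0.1299]
tool_rot: [[-0.974, -0.226, 0.002], [-0.226, 0.974, -0.002], [-0.002, -0.002, -1.0]]
ft_force: [0.0, 2.4, 15.5]
grip_width: 0.0243
gripper_force: 70.6
```

```bash
python3 - <<'E'
from h import *
to((.484,-.1855,.13))
s=observe();print(s["ft_force"],s["gripper_force"])
a=get_image("scene");b=get_image("side")
c=lambda i,x,y:cv2.resize(i[y:y+120,x:x+80],(400,600),interpolation=cv2.INTER_CUBIC)
cv2.imwrite("pics/m5.png",np.hstack([c(a,120,120),c(b,272,85)]))
E
```

```text
pos [ 0.4842 -0.1876  0.1299] yaw_y 103.05 units [-0.007  0.053 -0.003] t 19.15
[ 0.04688641  2.36196011 15.46663796] 70.64180016517639
```

View pics/m5.png

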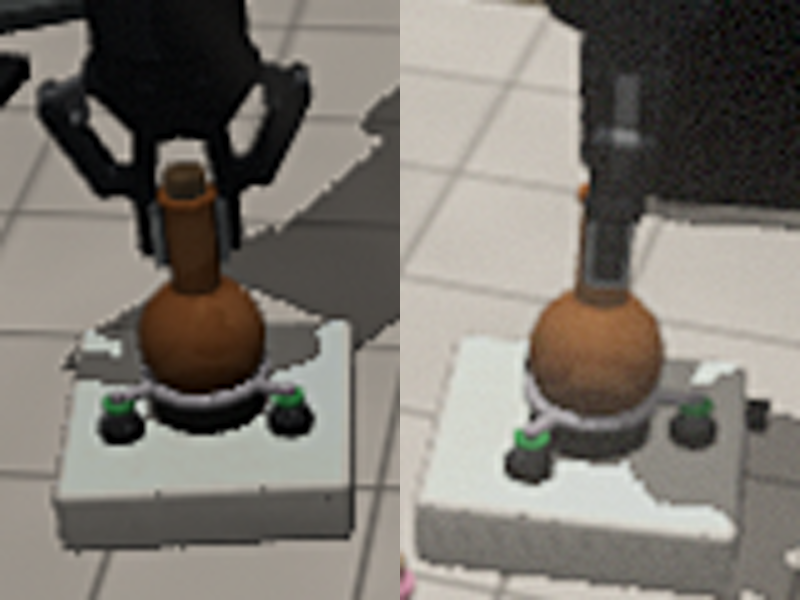

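The flask sits upright in the ring, with the caps pressed down to the base. The 15.5 N push and 24.6 mm of travel say it is at the bottom stop, so I'll hand the job in.

```bash
python3 -c "
from rig import env
print(env.close_job())"
```

```text
the job is handed in; nothing more can be done
None
```

I opened the clamp's jaw about 46 mm and left it open, then lifted the flask out and seated it upright in the ring. I handed the job in at about 19 s with the flask still held at the bottom stop (15.5 N push, about 24.6 mm of travel); no verdict came back.

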